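Index the copper piston under the marking head and start the marker

TASK

Turn the five-position indexing table (its upright pins are there to be pushed) until the copper-coloured piston has clicked into place right under the marking head; let go of the table. Then twist the start knob on the grey switch box clockwise to its stop and let it spring all the way back. Do not touch the pistons, do not turn the start knob before the copper piston is in place, and leave the loose things on the bench alone.

Things in the scene. Friction and masses are not known exactly. Their poses are not given: they have to be found in the camera images.
- turret (a joint): angle of the indexing table, rad, growing counter-clockwise seen from above; turns either way. Sprung detents every 1.2566 rad (72 degrees); at 0 or a full turn the copper piston is under the head. Starts in another detent (it may click home in the first second). It takes about 3 N at a pin to leave a detent; past half-way (0.63 rad) the table springs on by itself into the next detent and stays there.
- table_axis (a point): point on the axis of the table, on the top face of its round steel plate (270 mm diameter, 12 mm thick, top face 58 mm above the bench, over a green round housing). Its x axis points level towards the marking head, z up.
- head_tip (a point): needle tip of the marking head, 134 mm above the bench, 72 mm from the table axis, over the place where a piston stops. The head (32 mm dark cylinder, yellow band) hangs from a grey arm, 30 mm wide, at 182 to 218 mm, from a grey column 36 x 36 mm, 240 mm tall, 178 mm from the axis, on the side of the table away from the robot. Pins and pistons pass below arm and head.
- copper_piston (a point): centre of the top of the copper-coloured piston, fixed on the table 72 mm from its axis (piston 46 mm diameter, 40 mm tall, top about 98 mm above the bench).
- pistons: all five pistons, one at each detent position (every 72 degrees), centres 72 mm from the axis, each 46 mm diameter, 40 mm tall, fixed on the plate; one copper-coloured, four bare aluminium. Not to be touched. Origin on the table axis at bench height; x axis points from the axis to the copper piston.
- pin_copper (a point): centre of the top of the push pin that stands outward of the copper piston on the same radius, 122 mm from the table axis. There are five such pins, one outward of each piston, every 72 degrees: upright, 14 mm steel with a black cap 17 mm in diameter and 20 mm tall, from the plate (58 mm above the bench) up to 128 mm above the bench.
- start_knob (a joint): angle of the start knob, rad: 0 at rest, growing clockwise as seen from above to a hard stop at 1.2. A spring returns it to 0 when released; it takes about 0.1 N m at the stop.
- knob_grip (a point): centre of the bar grip of the start knob, on its upright axis, 74 mm above the bench, turning with it; the bar is 42 mm long along the point's x axis, 14 mm wide along its y axis, from 58 to 86 mm above the bench. It sits on a grey box 100 x 90 mm, 45 mm tall.
- spare_piston: bare aluminium piston, 46 mm diameter, 40 mm tall, standing loose on the bench; origin at the centre of its underside
- oil_filter: blue oil filter can, 72 mm diameter, 90 mm tall; origin at the centre of its underside
- wrench: steel wrench lying flat, 190 mm long
- screwdriver: screwdriver lying on the bench
- bearing: loose steel bearing ring lying flat, 60 mm outside, 32 mm inside, 16 mm thick
There are look-alikes about, which are no part of the job. Leave any green or yellow look-alike of the part that bears start_knob alone.

How it is judged:
On the way, in this order (a step that is already met when the one before it is completed fails the run):
1. the copper piston has settled in its detent under the marking head and the table is let go (horizontal distance between copper_piston and head_tip below 0.006 m and velocity of joint turret between -0.05 and 0.05 rad/s and contact force between each of the fingers, the arm and station below 0.3 N), for 0.2 s.
2. the start knob is at its stop, the copper piston still in place (horizontal distance between copper_piston and head_tip below 0.006 m and value of joint start_knob above 1.12 rad), for 0.1 s.
At the end, for the whole second after the job is handed in: The copper piston is at rest within 6 mm (horizontally) of the marking head's tip, nothing pushes the table, and the start knob, after having been at its stop (over 1.12 rad), is back within 0.08 rad of its rest position (all of step 1 and value of joint start_knob below 0.08 rad); the robot touches nothing.
It fails at once if the start knob is turned more than 0.35 rad while the copper piston is not under the head (8 mm) (value of joint start_knob above 0.35 rad and horizontal distance between copper_piston and head_tip above 0.008 m).
It fails at once if the robot presses on a piston with more than 1.5 N (contact force between any of the fingers, the arm and pistons above 1.5 N).
It fails at once if a loose thing on the bench is moved more than 20 mm (distance of any of spare_piston, oil_filter, wrench, screwdriver, bearing from where it was at the start of the episode above 0.02 m).
It also fails if it takes over 70 s, if anything falls off the work surface, if the arm or the gripper's body presses on something with over 40 N, if the wrist force passes 120 N, or if a joint passes its speed limit or range.

ROBOT

A 6-joint arm with a two-finger parallel gripper is mounted at the origin on the work surface. World frame = base frame: x ahead of the robot, y to its left, z up, the work surface at z = 0. Lengths are in m, angles in rad, forces in N, time in s.
With the tool pointing down it reaches from about 0.225 to 0.875 m from the base axis. Payload 3.4 kg.
Tool frame: the origin (TCP) lies at the very end of the fingers, on their centre line; the grasp point (between the pads) lies 19 mm behind it; z points along the fingers, x is the direction in which the jaws open and shut, and the axes are right-handed (so a half turn about z gives the same grasp; the last joint's range is limited). The gripper opens to 85 mm and grips with 20 to 120 N. Pads are 22 mm wide; open, the fingers measure 114 mm over their backs; the gripper's body (76 mm by 85 mm) begins 54 mm behind the grasp point. The pads swing forward as they close: fully open they stand 13 mm farther back than shut.
Start: joints at [-1.352, 0.276, 1.505, -0, 1.361, -0.121], TCP at [0.192, -0.542, 0.231] pointing down, gripper open.
Joint ranges: [-2.89, 2.89], [-0.75, 2.08], [0.22, 2.7], [-1.18, 4.32], [0.11, 2.71], [-2.7, 2.7]. Speed limits (rad/s): [2.57, 2.57, 3.14, 3.14, 3.14, 3.14].

INTERFACE

Orientations are given as a unit quaternion [w, x, y, z].
In Python, from rig import manip gives the robot as it stands.
- The arm moves only by the tool send_rows, never from a script. Its argument "increments" is a list of rows, each a list of 5 numbers: the opening, from 0 (shut) to 1 (fully open), then the shift along the tool's x, y, z in m, then the turn about the tool's z in rad. A call has 1 to 8 rows; each row shifts and turns the commanded pose from where the row before left it, along the tool's axes as they then stand; what a row does not reach is not made up. A row lasts 1/8 s, in which the tool goes at most 62.5 mm and 10.7 degrees, less where a joint would pass 70% of its speed; a pose out of reach is approached as far as the arm can. A call is refused whole if a number of a shift passes 0.0625 or a number of a turn 0.188, either way. A call with a gripper value outside its range is refused whole. The fingers move at their own pace and stop on an object; "squeeze" is the grip in N (left out, the last holds). Time passes only in rows, so rows that do not move let the fingers close. It gives the time, the measured TCP pose, the force and the opening at its end, in the units of the state.
- manip.get_state(): the state, without advancing time (a new reading comes with each control period).
- manip.get_image(name): name is "scene" or "top" or "wrist"; returns the picture (480x640x3 uint8, red, green, blue); there is no depth.
- manip.calibration(name): a dict with "fx", "fy", "cx", "cy" (pixels), "camera_from_world" (4x4, takes a point from world to camera coordinates). Camera axes: x right, y up, looking along -z (the intrinsics and any distortion apply to the point x, -y, -z); pixel columns grow to the right and rows downward; lengths in m; the calibration is good to about 2 mm. The wrist camera is an equidistant fisheye: a pixel r from the principal point sees the ray r / f radians off the axis. A picture is of the moment at which its call begins: read the wrist's pose just before it. calibration takes no time and is no camera call; for the wrist camera it gives the pose at the moment of the call.
- manip.sign_off(): hands the job in, once; it reports no verdict.
The state is a dict: "clock": time; "qpos": joint angles; "qd": joint speeds; "effort": joint torques, N m; "position": TCP position; "ee_rot": TCP orientation; "contact_force": force on the tool from outside, world axes, zero at the start; "moment": the same for the moment, N m; "width": finger opening in m.
Only numpy, scipy, OpenCV 4.12 (cv2) and the standard library are available. Lean on these libraries where they do the work, as an engineer would, in place of code of your own. Each camera call takes 0.05 s, during which the arm holds its last target.

## Working session

There is one attempt and no reset: what is moved stays moved. The work goes in short steps, Python scripts to look and compute and a tool call to move; the robot and the scene stay as the last step left them, time stands still between calls to the robot, and variables do not carry over. Pictures are saved under pics/ and viewed, and the job is handed in when it is done.

Besides the shell and the picture viewer there is one more tool, called after "Request:" as a command line: name --pt "numbers of a row" for each row, then --argument value for the rest. send_rows: Moves the arm, as the interface text tells. Its arguments: {"type":"object","properties":{"increments":{"type":"array","items":{"type":"array","items":{"type":"number"}}},"squeeze":{"type":"number"}},"required":["increments"]}

```bash
mkdir -p pics; ls; python3 - <<'E'
from rig import manip
import cv2
s=manip.get_state();print(s)
for n in("scene","top"):
    cv2.imwrite(f"pics/{n}0.png",manip.get_image(n)[:,:,::-1])
    c=manip.calibration(n);print(n,c)
E
```

```text
pics
{'clock': 0.0, 'qpos': array([-1.35199662e+00,  2.76593701e-01,  1.50613678e+00, -1.66827709e-05,
        1.36071407e+00, -1.20986814e-01]), 'qd': array([-3.31689253e-04,  1.35039419e-04, -1.13871307e-04, -9.13413503e-04,
       -5.81369170e-05,  8.15100632e-04]), 'effort': array([ 8.46059702e-04, -4.16776586e+01, -2.45807040e+01, -4.55992074e-05,
        1.09524993e-02, -2.95924437e-06]), 'position': array([ 0.19151846, -0.54159856,  0.23043901]), 'ee_rot': array([-6.15910034e-04,  8.16482693e-01, -5.77369166e-01, -6.91447959e-04]), 'contact_force': array([-0.73788106,  0.13526951, -0.49918021]), 'moment': array([-0.01880484, -0.03975357, -0.04465826]), 'width': 0.08537024696037782}
scene {'fx': 460.0035941620062, 'fy': 460.0035941620062, 'cx': 318.70390156531704, 'cy': 243.23893916509448, 'camera_from_world': array([[ 1.31684060e-01,  9.91291626e-01,  4.68705833e-04,
        -6.19081112e-02],
       [-6.15646919e-01,  8.14124821e-02,  7.83805383e-01,
         2.14330216e-01],
       [ 7.76941555e-01, -1.03503233e-01,  6.21006362e-01,
        -1.40990131e+00],
       [ 0.00000000e+00,  0.00000000e+00,  0.00000000e+00,
         1.00000000e+00]])}
top {'fx': 599.3361719374625, 'fy': 599.3361719374625, 'cx': 319.14405470192617, 'cy': 226.25880396136333, 'camera_from_world': array([[-2.38300458e-02, -9.99713954e-01, -2.03451233e-03,
         1.02115337e-02],
       [ 9.91913546e-01, -2.38977732e-02,  1.24645148e-01,
        -4.47319620e-01],
       [-1.24658114e-01,  9.52239241e-04,  9.92199299e-01,
        -1.66923225e+00],
       [ 0.00000000e+00,  0.00000000e+00,  0.00000000e+00,
         1.00000000e+00]])}
```

View pics/scene0.png

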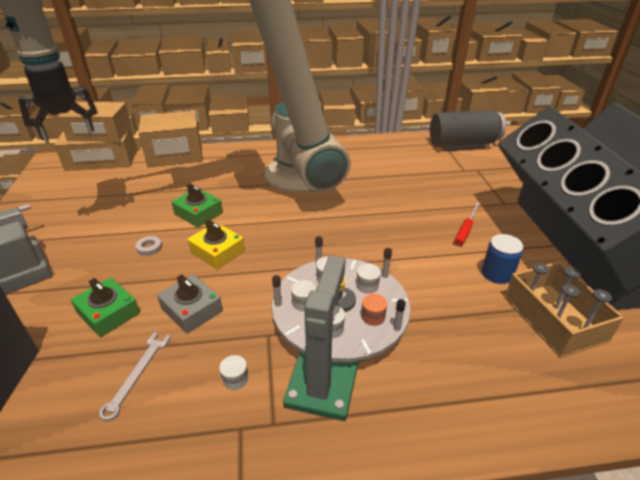

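View pics/top0.png

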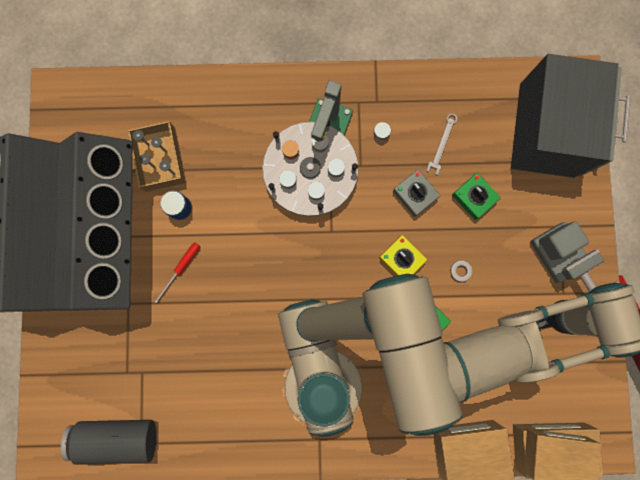

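The grey switch box is at top (416,193) and scene (190,302). Its look-alikes are green at top (477,196) and about (435,320), and yellow at (403,259). The copper piston is at top (291,149) and scene (374,309), with the head at top about (320,135). The copper piston sits one detent away. I'll check close crops next.

```bash
cat > h.py <<'E'
import numpy as np, cv2
from rig import manip
def ray(n,u,v):
    c=manip.calibration(n);M=c["camera_from_world"]
    d=np.array([(u-c["cx"])/c["fx"],-(v-c["cy"])/c["fy"],-1.])
    R=M[:3,:3];return -R.T@M[:3,3],R.T@d
def at(n,u,v,z):
    o,d=ray(n,u,v);return o+d*(z-o[2])/d[2]
def proj(n,p):
    c=manip.calibration(n);M=c["camera_from_world"];q=M[:3,:3]@np.array(p)+M[:3,3]
    return np.array([c["cx"]+c["fx"]*q[0]/-q[2],c["cy"]-c["fy"]*q[1]/-q[2]])
E
python3 - <<'E'
import cv2
t=cv2.imread("pics/top0.png");s=cv2.imread("pics/scene0.png")
def crop(i,x,y,w,h,k,n): cv2.imwrite(n,cv2.resize(i[y:y+h,x:x+w],None,fx=k,fy=k,interpolation=cv2.INTER_CUBIC))
crop(t,250,75,120,150,4,"pics/c1.png")
crop(t,380,160,75,60,8,"pics/c2.png")
crop(s,260,230,160,150,4,"pics/c3.png")
crop(s,150,265,80,70,8,"pics/c4.png")
E
```

```text
(no output)
```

View pics/c1.png

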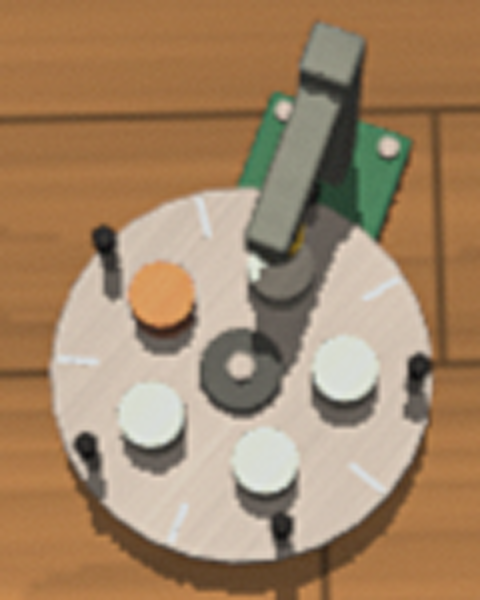

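View pics/c2.png

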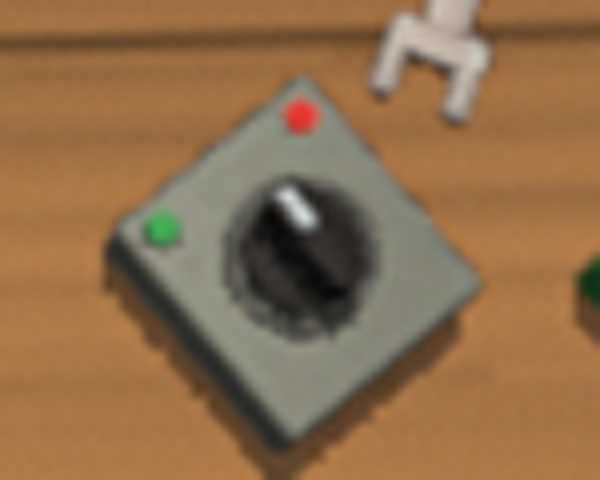

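View pics/c3.png

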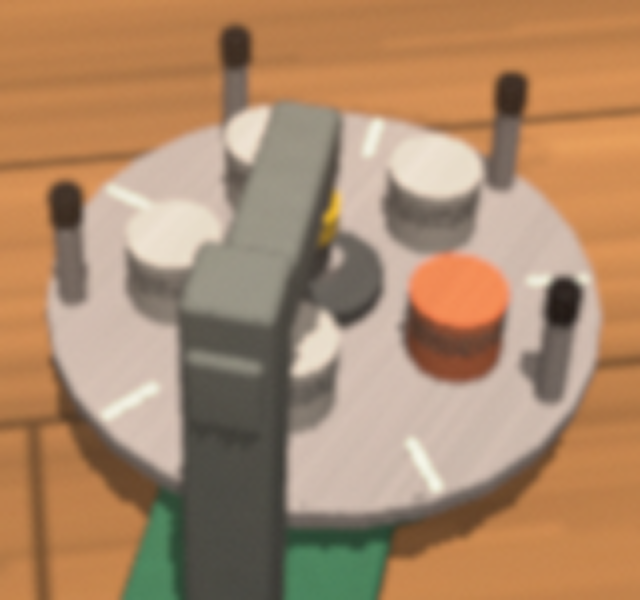

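View pics/c4.png

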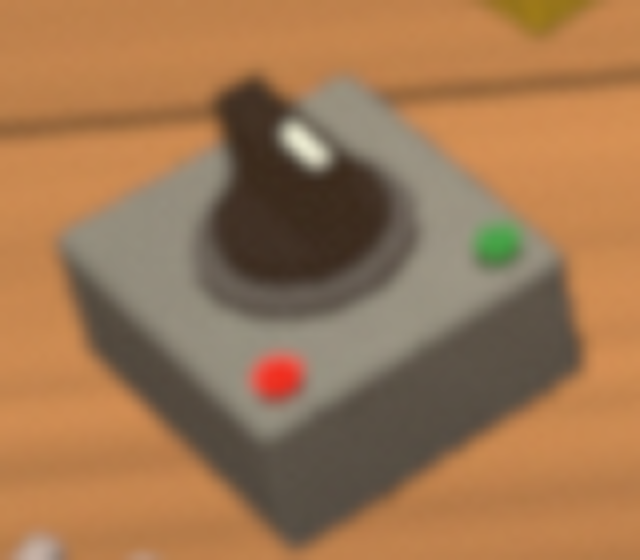

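```bash
python3 - <<'E'
from h import *
from scipy.optimize import least_squares
T=lambda x,y:(250+x/4,75+y/4)
S=lambda x,y:(260+x/4,230+y/4)
# plate: piston tops at .098, pins top at .128
obs=[]
c=[at("top",*T(240,367),z) for z in(.058,.070)]
print("hub",c)
P={n:at("top",*T(*p),.098) for n,p in dict(cop=(162,293),a=(152,414),b=(266,460),d=(346,368)).items()}
Q={n:at("top",*T(*p),.128) for n,p in dict(cop=(104,238),a=(86,443),b=(282,522),d=(419,365)).items()}
# fit axis, phase
order=['d','b','a','cop']  # see angles
def f(x):
    r=[]
    for D,R in((P,.072),(Q,.122)):
        for n,k in zip(['cop','a','b','d'],range(4)):
            th=x[2]+k*2*np.pi/5
            r+=list(D[n][:2]-x[:2]-R*np.array([np.cos(th),np.sin(th)]))
    return r
for ph in(0.9,):
    s=least_squares(f,[*c[0][:2],ph]);print(s.x,np.round(np.array(s.fun).reshape(-1,2)*1000,1))
x=s.x
# scene check
for n,p in dict(cop=(459,292),x=(435,168)).items(): print(n,at("scene",*S(*p),.098))
for n,p in dict(cop=(564,295),a=(511,85),b=(236,40),d=(66,198)).items(): print("pin",n,at("scene",*S(*p),.128-.004), Q[n])
for k in range(5):
    th=x[2]+k*2*np.pi/5; print(k,np.round(th,3),"pin",x[:2]+.122*np.array([np.cos(th),np.sin(th)]))
# column top at .24
print("col",at("top",*T(336,50),.24), "arm tip", at("top",*T(272,245),.218))
B=lambda x,y:(380+x/8,160+y/8)
for n,p in dict(l=(118,230),t=(305,80),r=(482,288),b=(285,442)).items(): print(n,at("top",*B(*p),.045))
print("white",at("top",*B(297,205),.086))
C=lambda x,y:(150+x/8,265+y/8)
for n,p in dict(l=(60,240),far=(345,80),r=(565,260),near=(265,440)).items(): print("s",n,at("scene",*C(*p),.045))
print("swhite",at("scene",*C(305,146),.086),at("scene",*C(245,85),.086))
E
```

```text
hub [array([0.6131698 , 0.02124305, 0.058     ]), array([0.61043236, 0.02109697, 0.07      ])]
[0.60883725 0.01990496 0.84085886] [[ 0.6 -0.2]
 [-0.  -0.4]
 [ 0.3 -0.3]
 [ 0.  -0.3]
 [-1.4 -0.1]
 [ 0.1 -0.4]
 [ 1.2  0.5]
 [-0.8  1.2]]
cop [0.66122704 0.07822947 0.098     ]
x [0.57664083 0.08566562 0.098     ]
pin cop [0.69353735 0.11573263 0.124     ] [0.68882915 0.11076136 0.128     ]
pin a [0.54904255 0.1287084  0.124     ] [0.54762402 0.12495345 0.128     ]
pin b [ 0.49480357 -0.00272112  0.124     ] [ 0.49074127 -0.00537238  0.128     ]
pin d [ 0.60264324 -0.09676381  0.124     ] [ 0.59564511 -0.10031108  0.128     ]
0 0.841 pin [0.69018966 0.11082132]
1 2.097 pin [0.54750993 0.1253704 ]
2 3.354 pin [ 0.48958247 -0.00583018]
3 4.611 pin [ 0.59646107 -0.10146567]
4 5.867 pin [ 0.72044313 -0.02937108]
col [ 0.77631316 -0.0466628   0.24      ] arm tip [ 0.65586213 -0.00293252  0.218     ]
l [ 0.54691075 -0.21654169  0.045     ]
t [ 0.59928275 -0.28492643  0.045     ]
r [ 0.52304944 -0.34395847  0.045     ]
b [ 0.46992845 -0.27215315  0.045     ]
white [ 0.54651298 -0.27318551  0.086     ]
s l [ 0.5314046  -0.33837077  0.045     ]
s far [ 0.47957398 -0.2715073   0.045     ]
s r [ 0.55543125 -0.21107634  0.045     ]
s near [ 0.60721568 -0.28022815  0.045     ]
swhite [ 0.54948339 -0.26880815  0.086     ] [ 0.52496017 -0.2856244   0.086     ]
```

Both views agree to within about 6 mm. The table axis is at about (0.611, 0.0215), and the head direction is −0.41 rad. The copper piston is at +0.84 rad, so the table has to turn 72° clockwise: push the near pin at (0.49, −0.005) towards +y. With the TCP above z = 0.10 the fingers clear the 98 mm piston tops and still meet the pin caps. The knob is at about (0.539, −0.277), with its bar at about 36°.

Request:
send_rows --pt "0 -0.045 -0.058 0 0" --pt "0 -0.046 -0.058 0 0" --pt "0 -0.046 -0.058 0 0" --pt "0 -0.046 -0.058 0 0" --pt "0 -0.046 -0.058 0 0" --pt "0 -0.046 -0.058 0 0" --pt "0 -0.045 -0.058 0.02 0" --pt "0 -0.045 -0.058 0.02 0" --squeeze 30

```text
clock: 1.1
position: [0.4576, -0.1216, 0.1981]
ee_rot: [0.0, 0.817, -0.577, 0.0]
contact_force: [0.5, 0.3, 0.5]
width: -0.0003
```

Request:
send_rows --pt "0 0 0 0 0" --pt "0 0 0 0 0"

```text
clock: 1.35
position: [0.4565, -0.1235, 0.1982]
ee_rot: [0.001, 0.817, -0.577, -0.0]
contact_force: [-0.2, 0.1, -0.3]
width: -0.0004
```

```bash
python3 - <<'E'
from h import *
s=manip.get_state();print(s["clock"],s["position"],s["ee_rot"],s["qpos"],s["width"])
i=manip.get_image("scene")[:,:,::-1]
cv2.imwrite("pics/s1.png",cv2.resize(i[180:400,200:480],None,fx=2.7,fy=2.7,interpolation=cv2.INTER_CUBIC))
print(proj("scene",s["position"]))
cv2.imwrite("pics/w1.png",manip.get_image("wrist")[:,:,::-1])
E
```

```text
1.35 [ 0.45646993 -0.12351062  0.19823061] [ 5.55895145e-04  8.16848145e-01 -5.76852444e-01 -2.38948252e-04] [-4.10768330e-01  1.45180433e-01  1.76500911e+00 -1.05159316e-03
  1.23209660e+00  8.19321939e-01] -0.0004224102571371447
[256.59030645 203.8990489 ]
```

View pics/s1.png

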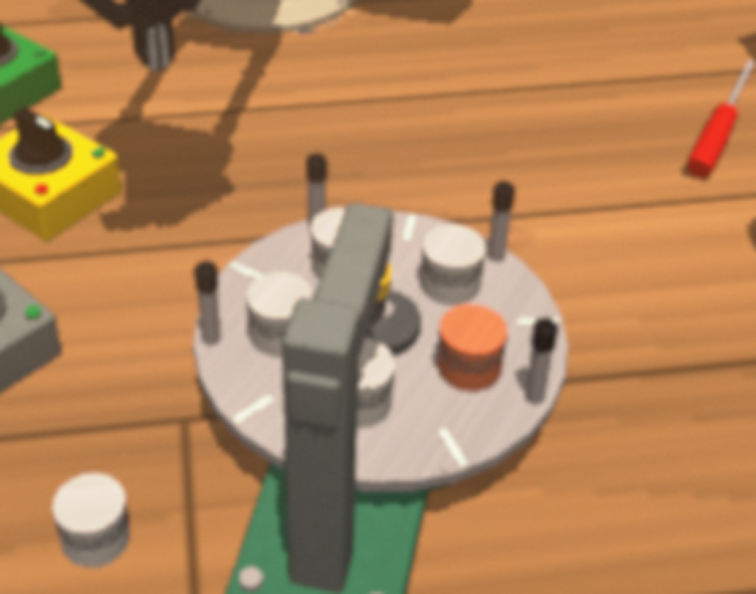

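View pics/w1.png

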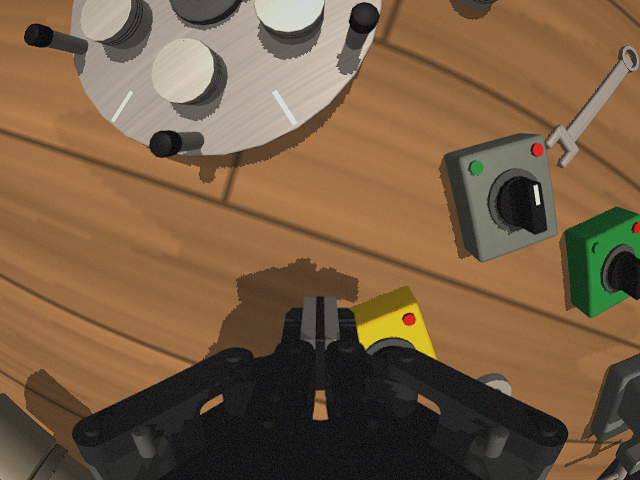

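The wrist picture shows the near pin cap at (165,144), the grey box at (500,198) with its knob bar and white mark at (537,195), and nothing in the way of the pushing path. I'll cross-check the positions with the fisheye model.

```bash
cat >> h.py <<'E'
def atw(c,u,v,z):
    M=c["camera_from_world"];x=(u-c["cx"])/c["fx"];y=(v-c["cy"])/c["fy"];r=np.hypot(x,y)
    d=np.array([x/r*np.sin(r),-y/r*np.sin(r),-np.cos(r)]);R=M[:3,:3];o=-R.T@M[:3,3];d=R.T@d
    return o+d*(z-o[2])/d[2]
E
python3 - <<'E'
from h import *
c=manip.calibration("wrist");print(c["fx"],c["cx"],c["cy"])
cv2.imwrite("pics/w1c.png",cv2.resize(cv2.imread("pics/w1.png")[120:280,430:570],None,fx=4,fy=4,interpolation=cv2.INTER_CUBIC))
for n,u,v,z in[("pin b",163,143,.128),("pin d",364,16,.128),("pin a",37,35,.128),("piston b",184,71,.098),("white",537,195,.086),("red",538,150,.045),("green",476,168,.045),
 ("c1",444,156,.045),("c2",549,135,.045),("c3",557,236,.045),("c4",482,261,.045)]: print(n,atw(c,u,v,z))
E
```

```text
371.64829954431775 319.7282058376079 244.8959683044002
pin b [ 0.49541889 -0.01161421  0.128     ]
pin d [ 0.60307654 -0.10055136  0.128     ]
pin a [0.54597673 0.11607302 0.128     ]
piston b [0.54207918 0.00092487 0.098     ]
white [ 0.54851392 -0.27371323  0.086     ]
red [ 0.58915213 -0.28487996  0.045     ]
green [ 0.54915156 -0.2327384   0.045     ]
c1 [ 0.54729814 -0.20172855  0.045     ]
c2 [ 0.60699195 -0.29082973  0.045     ]
c3 [ 0.5254099  -0.34381725  0.045     ]
c4 [ 0.47549144 -0.2748908   0.045     ]
```

View pics/w1c.png

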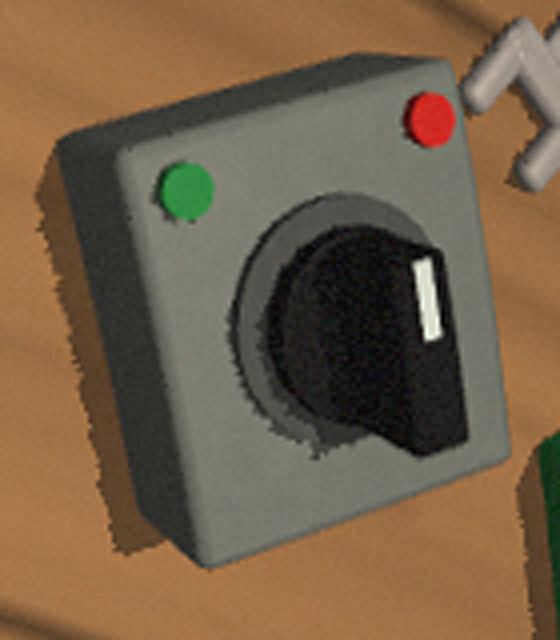

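Request:
send_rows --pt "0 -0.025 -0.032 0 0" --pt "0 -0.025 -0.032 0 0" --pt "0 0 0 0.031 0" --pt "0 0 0 0.031 0" --pt "0 0 0 0.032 0" --pt "0 0 0 0 0"

```text
clock: 2.2
position: [0.4983, -0.0562, 0.1029]
ee_rot: [0.001, 0.816, -0.578, -0.002]
contact_force: [0.2, 0.3, 0.6]
width: 0.0002
```

```bash
python3 - <<'E'
from h import *
s=manip.get_state();print(s["clock"],s["position"],s["contact_force"])
c=manip.calibration("wrist")
cv2.imwrite("pics/w2.png",manip.get_image("wrist")[:,:,::-1])
A=np.array([.611,.019]);p=s["position"][:2]
for th in np.append(np.arange(3.7,2.75,-.12),2.74):
    w=A+.123*np.array([np.cos(th),np.sin(th)]);d=w-p;p=w
    print(round(th,2),w.round(4),"tool",np.round([.3345*d[0]-.9424*d[1],-.9424*d[0]-.3345*d[1]],4))
E
```

```text
2.2 [ 0.49834072 -0.0561779   0.10288187] [0.1941876  0.31531537 0.60154295]
3.7 [ 0.5067 -0.0462] tool [-0.0066 -0.0112]
3.58 [ 0.4996 -0.0332] tool [-0.0146  0.0023]
3.46 [ 0.4942 -0.0195] tool [-0.0147  0.0006]
3.34 [ 0.4904 -0.0052] tool [-0.0147 -0.0012]
3.22 [0.4884 0.0094] tool [-0.0144 -0.003 ]
3.1 [0.4881 0.0241] tool [-0.014  -0.0047]
2.98 [0.4896 0.0388] tool [-0.0133 -0.0063]
2.86 [0.4928 0.0532] tool [-0.0125 -0.0079]
2.74 [0.4978 0.0671] tool [-0.0114 -0.0093]
```

View pics/w2.png

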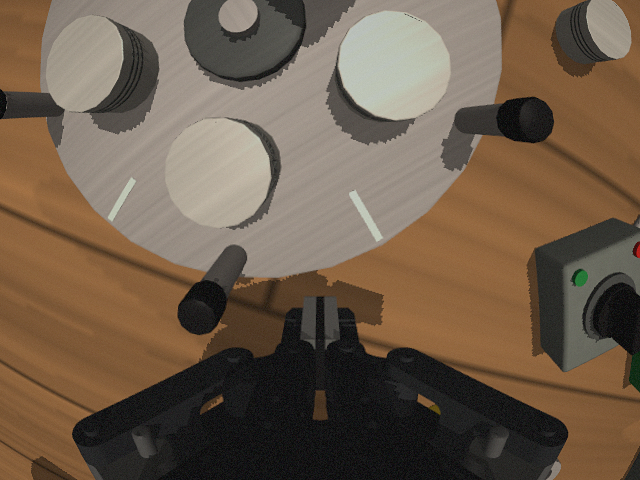

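Request:
send_rows --pt "0 -0.018 -0.004 0 0" --pt "0 -0.018 -0.004 0 0" --pt "0 -0.015 -0.001 0 0" --pt "0 -0.014 -0.003 0 0" --pt "0 -0.014 -0.005 0 0" --pt "0 -0.013 -0.006 0 0"

```text
clock: 3.0
position: [0.4902, 0.0409, 0.1042]
ee_rot: [0.0, 0.817, -0.577, -0.001]
contact_force: [0.1, -0.8, -0.1]
width: 0.0001
```

```bash
python3 - <<'E'
from h import *
s=manip.get_state();print(s["clock"],s["position"],s["contact_force"])
cv2.imwrite("pics/w3.png",manip.get_image("wrist")[:,:,::-1])
E
```

```text
3.0 [0.49018062 0.04093877 0.10420637] [ 0.12239714 -0.83814647 -0.0745076 ]
```

View pics/w3.png

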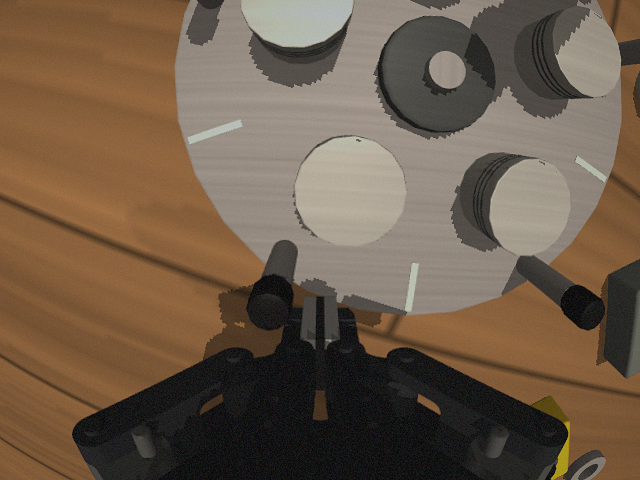

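The pin at (270,300) is being pushed along beside the fingers, close to half-way. I'll continue on the arc until it springs on.

Request:
send_rows --pt "0 -0.013 -0.008 0 0" --pt "0 -0.011 -0.009 0 0" --pt "0 0 0 0 0" --pt "0 0 0 0 0" --pt "0 0 0 0 0"

```text
clock: 3.68
position: [0.4993, 0.0674, 0.1044]
ee_rot: [0.0, 0.816, -0.578, -0.0]
contact_force: [-0.7, -0.8, -0.3]
width: -0.0
```

```bash
python3 - <<'E'
from h import *
s=manip.get_state();print(s["clock"],s["position"],s["contact_force"])
cv2.imwrite("pics/w4.png",manip.get_image("wrist")[:,:,::-1])
E
```

```text
3.675 [0.49933935 0.06742685 0.10435571] [-0.69090338 -0.77030494 -0.34589612]
```

View pics/w4.png

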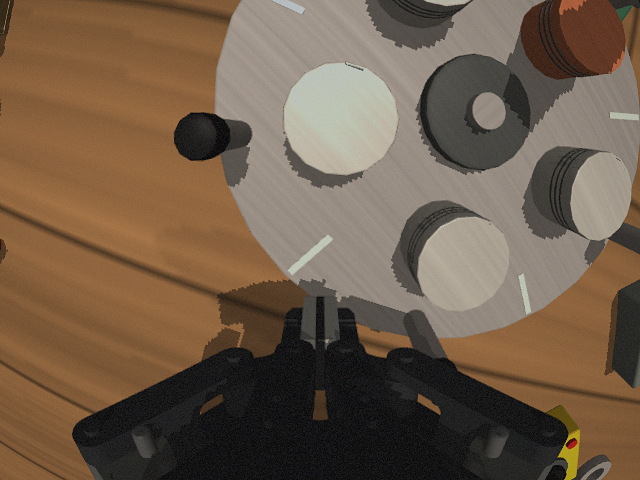

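The table has sprung on: the copper piston is at (570,35) by the head, and the next pin at (420,330) is partly hidden behind the right finger link. I'll lift straight up, clear the area and check.

Request:
send_rows --pt "0 0 0 -0.04 0" --pt "0 0 0 -0.05 0" --pt "0 0.02 0.05 0 0" --pt "0.5 0.04 0.05 0 0" --pt "0.8 0.05 0.02 0 0" --pt "0.8 0 0 0 0"

```text
clock: 4.47
position: [0.4236, -0.0781, 0.1948]
ee_rot: [0.0, 0.815, -0.58, 0.001]
contact_force: [0.6, 0.7, -0.5]
width: 0.0545
```

```bash
python3 - <<'E'
from h import *
s=manip.get_state();print(s["clock"],s["position"],s["contact_force"],s["qpos"])
for n,(x,y,w,h) in dict(top=(250,75,120,150),scene=(240,220,190,150)).items():
    i=manip.get_image(n)[:,:,::-1]
    cv2.imwrite(f"pics/{n}5.png",cv2.resize(i[y:y+h,x:x+w],None,fx=4,fy=4,interpolation=cv2.INTER_CUBIC))
A=np.array([.611,.019]);
for a in(-.38,-.4157):
    th=a
    p=A+.072*np.array([np.cos(th),np.sin(th)]);q=A+.122*np.array([np.cos(th),np.sin(th)])
    print((proj("top",[*q,.128])-[250,75])*4,(proj("scene",[*q,.128])-[240,220])*4,(proj("top",[*p,.098])-[250,75])*4)
E
```

```text
4.475 [ 0.423552   -0.07812025  0.19484327] [ 0.63819714  0.68797644 -0.45187828] [-3.43124084e-01  8.23030565e-02  1.84890961e+00 -1.38059986e-03
  1.20864298e+00  8.94605099e-01]
[304.38298899 182.55266905] [332.87176628 413.81196695] [278.83779729 261.3728524 ]
[310.34054923 184.81640443] [322.75448587 411.72634619] [282.30081615 262.69523362]
```

View pics/top5.png

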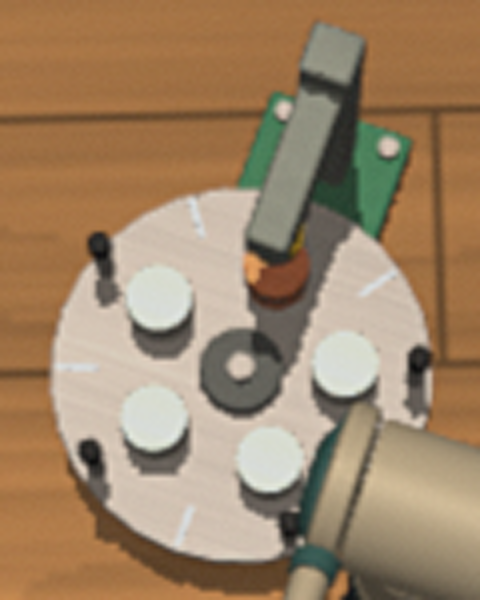

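View pics/scene5.png

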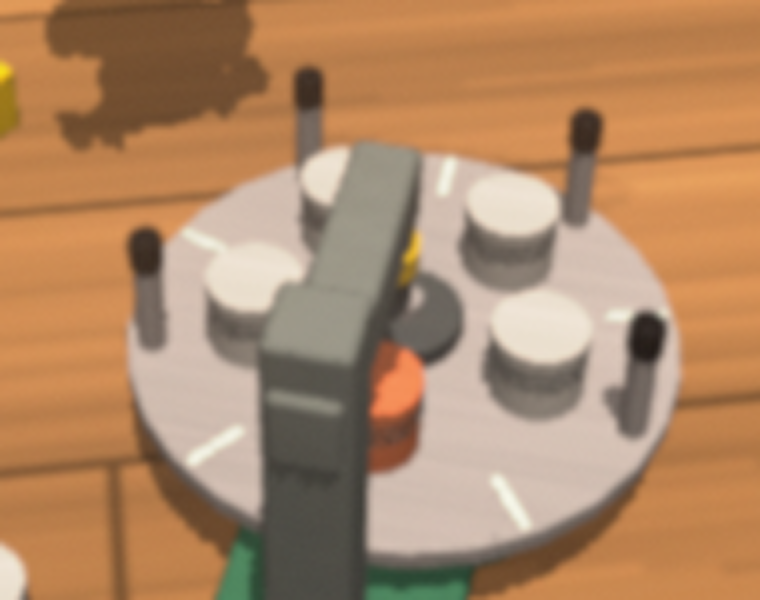

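The copper piston is now under the head, and pin positions in the scene view match the homed detent pattern from t=1.35 s to within 0.7 px. Next is the grey knob.

Request:
send_rows --pt "0.8 0.045 -0.009 0 0" --pt "0.8 0.045 -0.009 0 0" --pt "0.8 0.045 -0.008 0 0" --pt "0.8 0.045 -0.008 0 0" --pt "0.8 0.045 -0.008 0 0" --pt "0.8 0 0 0 -0.145" --pt "0.8 0 0 0 -0.145" --pt "0.8 0 0 0 0"

```text
clock: 5.58
position: [0.5391, -0.2712, 0.194]
ee_rot: [-0.0, 0.891, -0.453, -0.0]
contact_force: [-0.1, 0.6, -0.7]
width: 0.0686
```

```bash
python3 - <<'E'
from h import *
s=manip.get_state();print(s["clock"],s["position"],s["ee_rot"],s["contact_force"],s["qpos"])
c=manip.calibration("wrist");np.save("c6.npy",c,allow_pickle=True)
cv2.imwrite("pics/w6.png",manip.get_image("wrist")[:,:,::-1])
E
```

```text
5.575 [ 0.53907222 -0.27123189  0.19396966] [-2.74412965e-04  8.91397744e-01 -4.53221516e-01 -4.93538313e-04] [-0.08539358  0.6275291  -0.70609148] [-5.81684249e-01  3.41058671e-01  1.50289113e+00  4.52433673e-04
  1.29868481e+00  3.58946161e-01]
```

View pics/w6.png

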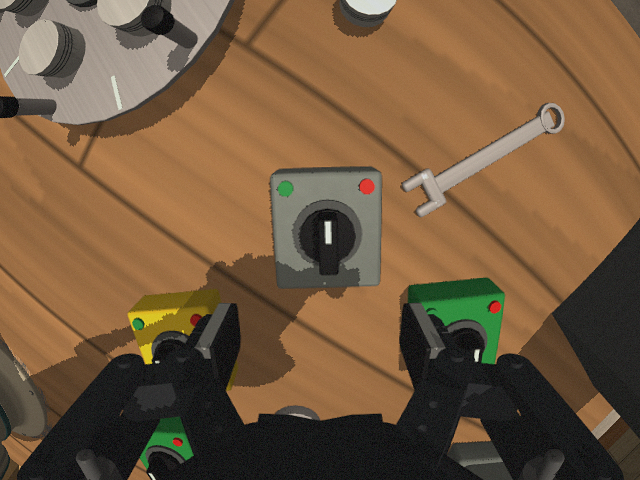

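The bar grip stands upright in the picture, from (328,212) to (328,273), so the jaws are aligned across it. I'll measure its centre.

```bash
python3 - <<'E'
from h import *
c=np.load("c6.npy",allow_pickle=True).item()
cv2.imwrite("pics/w6c.png",cv2.resize(cv2.imread("pics/w6.png")[160:300,260:400],None,fx=4.2,fy=4.2,interpolation=cv2.INTER_CUBIC))
for n,u,v,z in[("white",328,232,.086),("bar far",328,210,.086),("bar near",328,273,.07),("bar near top",328,263,.086),("TL",274,174,.045),("TR",380,172,.045),("BR",381,285,.045),("BL",278,287,.045)]: print(n,atw(c,u,v,z))
E
```

```text
white [ 0.54876984 -0.27195403  0.086     ]
bar far [ 0.56145676 -0.26261436  0.086     ]
bar near [ 0.51896452 -0.29434831  0.07      ]
bar near top [ 0.53016083 -0.28568262  0.086     ]
TL [ 0.55345202 -0.21667     0.045     ]
TR [ 0.60423066 -0.28338165  0.045     ]
BR [ 0.52901255 -0.34453967  0.045     ]
BL [ 0.47532381 -0.27369248  0.045     ]
```

View pics/w6c.png

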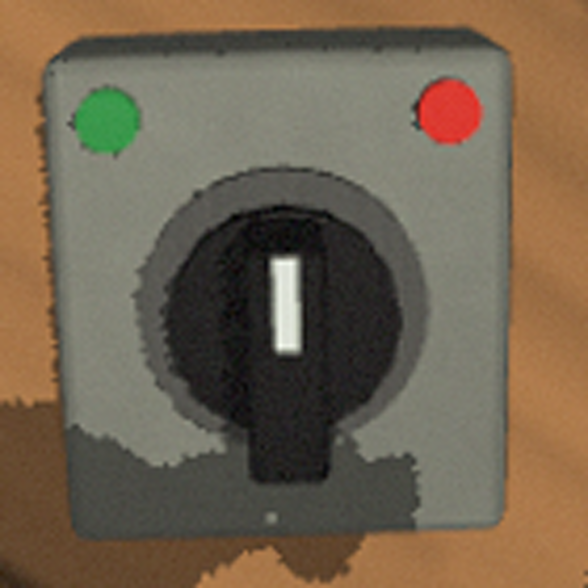

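Request:
send_rows --pt "0.8 0.007 0.002 0.03 0" --pt "0.8 0 0 0.035 0" --pt "0.8 0 0 0.035 0" --pt "0.8 0 0 0.03 0" --pt "0.8 0 0 0 0" --pt "0.1 0 0 0 0" --pt "0.1 0 0 0 0" --pt "0.1 0 0 0 0" --squeeze 30

```text
clock: 6.62
position: [0.5402, -0.2779, 0.0657]
ee_rot: [-0.001, 0.891, -0.454, -0.001]
contact_force: [-6.2, 12.0, 9.5]
width: 0.0137
```

Request:
send_rows --pt "0.0 0 0 0 0" --pt "0 0 0 0 0" --pt "0 0 0 0 0"

```text
clock: 7.0
position: [0.5401, -0.2778, 0.0658]
ee_rot: [-0.001, 0.891, -0.454, -0.001]
contact_force: [-2.7, 5.1, 6.7]
width: 0.0133
```

```bash
python3 - <<'E'
from h import *
s=manip.get_state();print(s["clock"],s["position"],s["ee_rot"],s["contact_force"],s["moment"],s["qpos"],s["width"])
cv2.imwrite("pics/w7.png",manip.get_image("wrist")[:,:,::-1])
E
```

```text
7.0 [ 0.54006404 -0.27776     0.06580552] [-0.00100307  0.89121209 -0.45358432 -0.00112556] [-2.70049305  5.07880176  6.69826502] [0.73945013 0.3396796  0.05039742] [-0.59059579  0.45555763  1.66640174  0.00201908  1.02210895  0.34991633] 0.01334479155272373
```

View pics/w7.png

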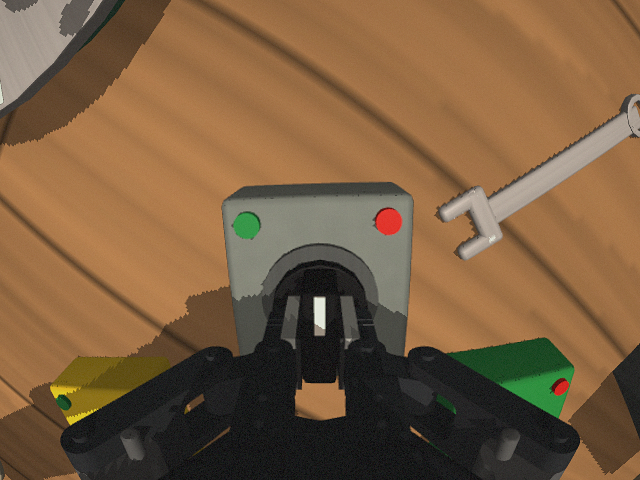

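The bar is held (13.3 mm wide, white mark between the pads at (320,315)), with a slight upward push. I'll ease up 2 mm and twist clockwise.

Request:
send_rows --pt "0 0 0 -0.002 0.0" --pt "0 0 0 0 0.15" --pt "0 0 0 0 0.15" --pt "0 0 0 0 0.15" --pt "0 0 0 0 0.15" --pt "0 0 0 0 0.15" --pt "0 0 0 0 0.15"

```text
clock: 7.92
position: [0.5403, -0.2791, 0.0659]
ee_rot: [-0.0, -0.603, 0.797, 0.001]
contact_force: [-0.9, 2.0, -3.4]
width: 0.0131
```

Request:
send_rows --pt "0 0 0 0 0.15" --pt "0 0 0 0 0.1" --pt "0 0 0 0 0.05" --pt "0 0 0 0 0"

```text
clock: 8.43
position: [0.5401, -0.2794, 0.0659]
ee_rot: [-0.001, -0.481, 0.877, 0.001]
contact_force: [-1.1, 1.3, -5.3]
width: 0.0132
```

```bash
python3 - <<'E'
from h import *
s=manip.get_state();print(s["clock"],s["position"],s["ee_rot"],s["contact_force"],s["moment"],s["qpos"],s["width"])
q=s["ee_rot"];print("yaw turn",2*np.arctan2(q[2],q[1])-2*np.arctan2(-.4536,.8912))
cv2.imwrite("pics/w8.png",manip.get_image("wrist")[:,:,::-1])
E
```

```text
8.425 [ 0.54009474 -0.27942678  0.06587848] [-7.50841727e-04 -4.80533918e-01  8.76975603e-01  6.17835363e-04] [-1.08666355  1.30695093 -5.32087996] [0.21237611 0.1151     0.4768912 ] [-5.91358327e-01  4.56298388e-01  1.66480746e+00 -8.96105959e-04
  1.02227508e+00  1.54817489e+00] 0.013234831882970659
yaw turn 5.085726270447695
```

View pics/w8.png

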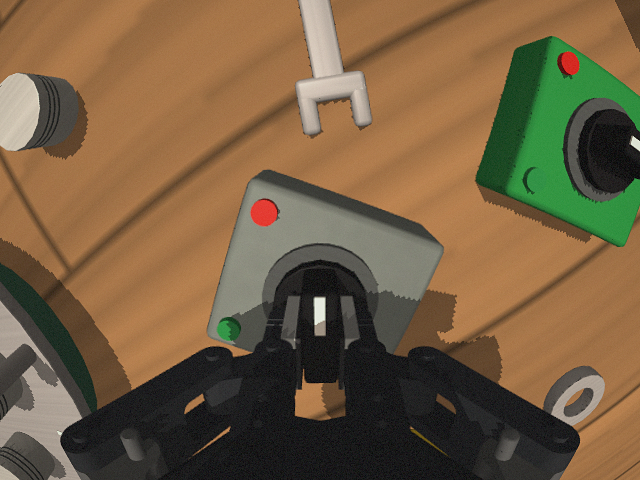

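The tool has turned 1.1975 rad clockwise, and 0.48 N m against the ~0.1 N m spring means the knob is at its hard stop. I'll turn it back, release and rise.

Request:
send_rows --pt "0 0 0 0 0.02" --pt "0 0 0 0 0" --pt "0 0 0 0 -0.17" --pt "0 0 0 0 -0.15" --pt "0 0 0 0 -0.15" --pt "0 0 0 0 -0.15" --pt "0 0 0 0 -0.15" --pt "0 0 0 0 -0.15"

```text
clock: 9.48
position: [0.5402, -0.2782, 0.0659]
ee_rot: [-0.001, 0.814, -0.58, -0.001]
contact_force: [-1.2, 4.1, -6.1]
width: 0.0136
```

Request:
send_rows --pt "0 0 0 0 -0.15" --pt "0 0 0 0 -0.13" --pt "0 0 0 0 0" --pt "0.8 0 0 0 0" --pt "0.8 0 0 0 0" --pt "0.8 0 0 0 0" --pt "0.8 0 0 0 0"

```text
clock: 10.35
position: [0.5413, -0.2801, 0.0669]
ee_rot: [0.0, 0.887, -0.462, 0.001]
contact_force: [-0.6, -0.1, 0.2]
width: 0.0686
```

Request:
send_rows --pt "0.8 0 0 -0.03 0" --pt "0.8 0 0 -0.05 0" --pt "0.8 0 0 -0.05 0" --pt "0.8 0 0.04 -0.02 0" --pt "0.8 0 0.04 0 0" --pt "0.8 0 0 0 0"

```text
clock: 11.1
position: [0.4736, -0.3268, 0.2172]
ee_rot: [0.001, 0.886, -0.464, 0.0]
contact_force: [-0.2, -0.3, 1.0]
width: 0.0679
```

```bash
python3 - <<'E'
from h import *
s=manip.get_state();print(s["clock"],s["position"],s["ee_rot"],s["contact_force"],s["width"])
cv2.imwrite("pics/w9.png",manip.get_image("wrist")[:,:,::-1])
for n,(x,y,w,h) in dict(top=(250,75,120,150),scene=(240,220,190,150)).items():
    i=manip.get_image(n)[:,:,::-1]
    cv2.imwrite(f"pics/{n}9f.png",i)
    cv2.imwrite(f"pics/{n}9.png",cv2.resize(i[y:y+h,x:x+w],None,fx=4,fy=4,interpolation=cv2.INTER_CUBIC))
E
```

```text
11.1 [ 0.47357206 -0.32683115  0.21719546] [ 5.86893874e-04  8.86028965e-01 -4.63629379e-01  3.58043085e-04] [-0.18288839 -0.26341033  0.972913  ] 0.06785492193402576
```

View pics/w9.png

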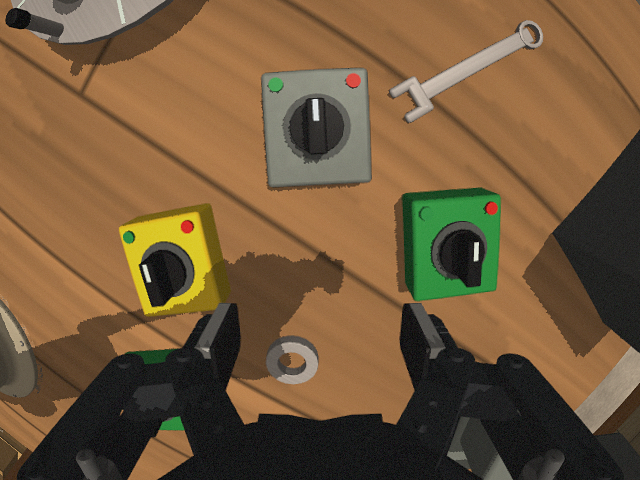

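View pics/scene9.png

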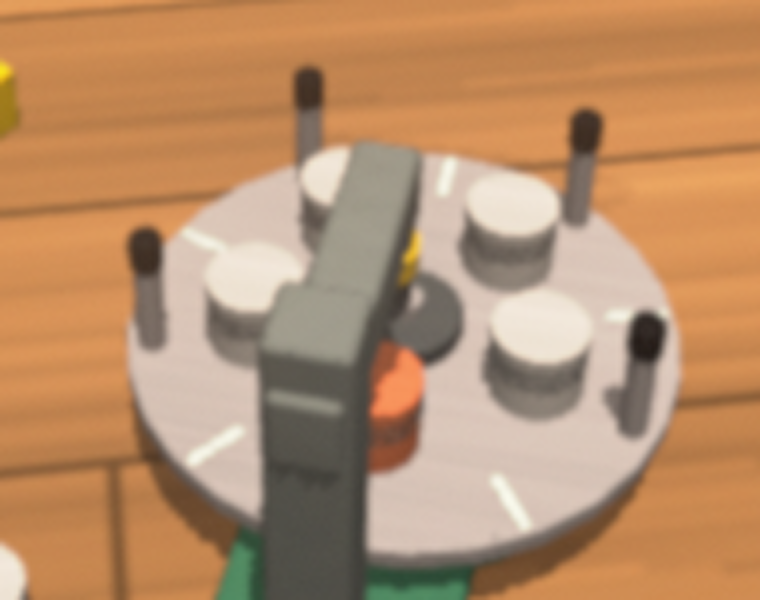

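View pics/scene9f.png

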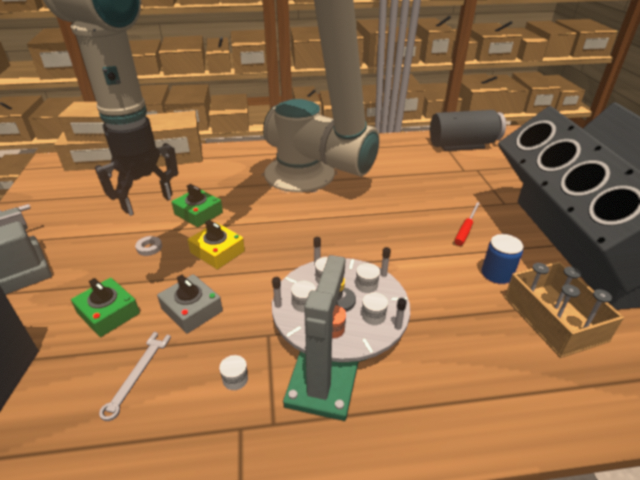

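The knob bar at (316,125) is square with its box again, the table is unchanged and the gripper touches nothing. A quick difference check against the first picture:

```bash
python3 - <<'E'
import cv2,numpy as np
a=cv2.imread("pics/scene0.png").astype(int);b=cv2.imread("pics/scene9f.png").astype(int)
d=np.abs(a-b).max(2)
for n,(x,y,w,h) in dict(knobtop=(172,272,35,35),box=(155,270,70,60),wrench=(95,330,80,95),spare=(215,350,40,45),filter=(480,230,50,60),screwdr=(450,200,35,50),bearing=(132,232,33,28)).items():
    r=d[y:y+h,x:x+w];print(n,"max",r.max(),"n>40",(r>40).sum())
E
```

```text
knobtop max 67 n>40 4
box max 77 n>40 161
wrench max 10 n>40 0
spare max 11 n>40 0
filter max 11 n>40 0
screwdr max 10 n>40 0
bearing max 82 n>40 173
```

```bash
python3 - <<'E'
import cv2,numpy as np
o=[cv2.resize(cv2.imread(p)[225:335,125:230],None,fx=3.7,fy=3.7,interpolation=cv2.INTER_CUBIC) for p in("pics/scene0.png","pics/scene9f.png")]
cv2.imwrite("pics/cmp.png",np.hstack(o))
E
```

```text
(no output)
```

View pics/cmp.png

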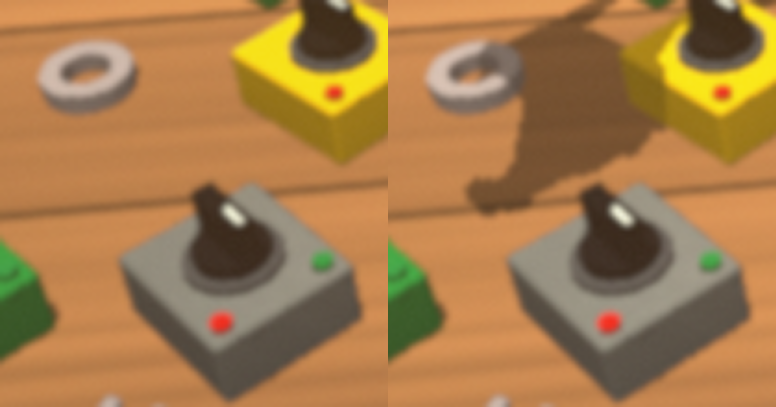

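The only differences are the gripper's shadow. The knob looks the same as at the start and the bearing has not moved, so I'm handing in.

```bash
python3 - <<'E'
from rig import manip
print(manip.sign_off(), manip.get_state()["clock"])
E
```

```text
the job is handed in; nothing more can be done
the job is handed in; nothing more can be done
```

The copper piston is under the marking head, and the start knob has been to its stop and back. I handed the job in about 11 s into the run; sign-off gives no verdict.

- **Table:** I pushed the near pin about half-way to the next detent, with the fingers above the piston tops. The table sprung on clockwise by one detent and I let it go. The last pictures show the table unchanged since then, with its pins within 0.7 px of the homed pattern seen at the start. The arm hides part of the copper piston, so I did not measure its offset from the needle tip directly.
- **Knob:** I gripped the grey box's knob and turned it 1.1975 rad clockwise, where it met 0.48 N m, well above the 0.1 N m spring, so it was at its stop. I then turned it back and opened the jaws. Its bar looks the same as at the start.
- **Loose things:** The wrench, spare piston, oil filter and screwdriver show no change between the first and last pictures. The bearing and box areas did differ, and a close crop showed only the gripper's shadow.
- **Disagreement:** The camera views differed by up to about 8 mm on some points, beyond the 2 mm calibration figure. I used averaged values for both moves.

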